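# Snap the retaining clip onto the mixer spindle

### The job

Lock the carrier disc on the small white tube mixer: pick up the large orange spring clip by its grip tab, bring it level with the groove in the steel spindle and push it sideways, mouth first, until it snaps fully home around the spindle, then let go so that it stays there lying flat. Leave the smaller blue clip where it is; it belongs to another spindle.

Things in the scene. Friction and masses are not known exactly. Their poses are not given: they have to be found in the camera images.
- orange_clip: Large orange plastic spring clip, 64 g, lying flat and loose. A C 14 mm high, bore 26, outside 35 mm, open to its +x: flared mouth 40 mm wide 25 mm ahead of the origin, narrowing to a 20 mm gap between the lips. Its two jaws are sprung shut; pushing it over the spindle takes about 5 to 10 N, then they close behind it. Origin: on the bore's axis, at the underside; z up. 83 mm long with its tab.
- clip_tab (a point): Point in the orange clip's grip tab, 46 mm behind the clip's origin (its -x) and 27 mm above its underside; axes as the clip's. The tab is an upright block behind the C, 24 mm long along x, 12 mm thick along y, from the underside up to 42 mm (15 mm above this point). Grip it across y.
- groove_seat (a point): Spindle axis of the fixed tube mixer at the top of its grey hub (72 mm across, 70 mm above the bench), z up. Groove: steel shaft 24 mm across, 24 mm high, from here up to the head (38 across, 11 high). The clip may enter from any side, underside 0 to 10 mm above here; seated, its origin is on the axis. Below: disc 104 mm across, top 57 mm above bench; white base 116 mm square, dial in front.
- blue_clip: Smaller blue plastic clip of the same shape (55 mm long, 30 mm high at its tab, bore 17 mm), loose: the wrong size, to be left alone. Origin on its bore's axis at the underside, mouth to its +x.

How it is judged:
By the outcome, as a careful person would: the job done as asked, in the order asked, and still so for the second after the job is handed in, with the robot touching nothing.
It also fails if it takes over 40 s, if anything falls off the work surface, if the arm or the gripper's body presses on something with over 40 N, if the wrist force passes 120 N, or if a joint passes its speed limit or range.

### The arm

A 6-joint arm with a two-finger parallel gripper is mounted at the origin on a cart in front of the work surface, level with it; the furniture and walls round the work are solid. World frame = base frame: x ahead of the robot, y to its left, z up, the work surface at z = 0. Lengths are in m, angles in degrees, forces in N, time in s.
With the tool pointing down it reaches from about 0.4 to 0.825 m from the base axis. Payload 7 kg.
Tool frame: the origin (TCP) lies midway between the tips of the shut fingers; the grasp point (between the pads) lies 19 mm behind it; z points along the fingers, x is the direction in which the jaws open and shut, and the axes are right-handed (so a half turn about z gives the same grasp; the last joint's range is limited). The gripper opens to 88 mm and grips with 3 to 60 N. Pads are 19 mm wide; open, the fingers measure 130 mm over their backs; the gripper's body (78 mm by 193 mm) begins 47 mm behind the grasp point.
Start: joints at [80.735, 20.546, 0.682, 0, -70.136, -16.507], TCP at [0.293, 0.608, 0.227] pointing down, gripper open.
Joint ranges: [-176.03, 176.03], [-82.01, 121.73], [-58.28, 71.71], [-173.87, 95.51], [-174.79, -0.11], [-173.66, 173.66]. Speed limits (degrees/s): [136.94, 136.94, 172.46, 180, 180, 180].

### API

Orientations are given as [roll, pitch, yaw] about the fixed x, y, z axes, in that order (R = Rz(yaw) Ry(pitch) Rx(roll)).
In Python, from plant import * gives the robot as it stands. The module is installed in compiled form; this text tells all that it offers.
- The arm moves only by the shell command python3 -m pendant 'ROWS' [OPENING]. ROWS is JSON, a list that holds one entry, the list of rows, each a list of 6 numbers: the shift along the world's x, y, z in mm, then the turn, a rotation vector about the world's x, y, z in degrees. A call has 1 to 10 rows; each row is the pose to reach, as a shift and turn from the pose commanded when the call began; what a row does not reach only later rows make up. A row lasts 1/8 s, in which the tool goes at most 62.5 mm and 10.7 degrees, less where a joint would pass 70% of its speed; a pose out of reach is approached as far as the arm can. A call with a gripper value outside its range is refused whole. OPENING is the closure, from -1 (fully open) to 1 (shut), set as the call begins (- or left out, the last holds). The fingers move at their own pace and stop on an object; the grip force is fixed at half the most. Time passes only in rows, so rows that repeat a pose let the fingers close. It gives the time, the measured TCP pose, the force and the opening at its end, in the units of the state.
- get_obs(): the state, without advancing time (a new reading comes with each control period).
- snapshot(name): name is "scene" or "top" or "wrist"; returns a dict with "pixels" (480x640x3 uint8, red, green, blue), "depth" (480x640 float32, m along the optical axis (not along the pixel's ray), 0 where there is no reading), "fx", "fy", "cx", "cy" (pixels), "pose" (4x4, takes a point from camera to world coordinates); the wrist camera has in their place "tool_from_camera" (4x4, takes a point from camera to tool coordinates, whose origin is the TCP and whose axes are the tool frame's). Camera axes: x right, y down, z forward; pixel columns grow to the right and rows downward; lengths in m; the calibration is good to about 2 mm. A picture is of the moment at which its call begins: read the wrist's pose just before it.
- close_job(): hands the job in, once; it reports no verdict.
The state is a dict: "clock": time; "joint_pos": joint angles; "qvel": joint speeds; "tau": joint torques, N m; "tool_pos": TCP position; "orientation": TCP orientation; "force": force on the tool from outside, world axes, zero at the start; "moment": the same for the moment, N m; "opening": finger opening in m.
Only numpy, scipy, OpenCV 4.12 (cv2) and the standard library are available. Lean on these libraries where they do the work, as an engineer would, in place of code of your own. Each camera call takes 0.05 s, during which the arm holds its last target. There are 200 camera calls.

## Working session

There is one attempt and no reset: what is moved stays moved. The work goes in short steps, Python scripts to look and compute and a shell command to move; the robot and the scene stay as the last step left them, time stands still between calls to the robot, and variables do not carry over. Pictures are saved under pics/ and viewed, about 8 in all and at most 12, crops included, and the job is handed in when it is done.

```bash
mkdir -p pics; cat > h.py <<'E'
from plant import *
import numpy as np, cv2
def cloud(s,pose=None):
    T=s["pose"] if pose is None else pose
    v,u=np.mgrid[:480,:640]; d=s["depth"]
    P=np.stack([(u-s["cx"])/s["fx"]*d,(v-s["cy"])/s["fy"]*d,d],-1)
    return P@T[:3,:3].T+T[:3,3]
def save(s,n): cv2.imwrite("pics/"+n+".png",s["pixels"][:,:,::-1])
E
python3 - <<'E'
from h import *
o=get_obs();print(o)
for n in("scene","top"):
    s=snapshot(n);save(s,n+"1");np.savez(n+"1.npz",**{k:s[k] for k in("pixels","depth")});P=cloud(s)
    h=cv2.cvtColor(s["pixels"],cv2.COLOR_RGB2HSV);ok=(s["depth"]>0)
    print(n,s["pose"].round(3).tolist())
    for c,(a,b) in dict(orange=(5,18),blue=(95,125)).items():
        m=(h[...,0]>=a)&(h[...,0]<=b)&(h[...,1]>150)&(h[...,2]>80)&ok
        k,l,st,ce=cv2.connectedComponentsWithStats(m.astype(np.uint8))
        for i in range(1,k):
            if st[i,4]>40:
                q=P[l==i];print(c,st[i].tolist(),np.median(q,0).round(3),q.min(0).round(3),q.max(0).round(3))
E
```

```text
{'clock': 0.0, 'joint_pos': array([ 8.07351239e+01,  2.05919359e+01,  6.32852582e-01, -1.96709454e-02,
       -7.01344074e+01, -1.65078448e+01]), 'qvel': array([ 0.09104071,  0.02277055,  0.0151076 ,  0.0413648 , -0.02490187,
        0.05216433]), 'tau': array([-3.52921438e-05, -5.82721317e+01,  2.93046409e+01,  6.99689627e+00,
        6.71296104e-03, -1.71416482e-04]), 'tool_pos': array([0.29329598, 0.60740754, 0.22561144]), 'orientation': array([-1.79991162e+02, -9.48917933e-02, -1.15779428e+02]), 'force': array([-0.23286801, -0.5044344 , -0.91561079]), 'moment': array([ 0.00138355, -0.00885989,  0.06306473]), 'opening': 0.0878349049994822}
scene [[-0.495, -0.643, 0.585, 0.02], [-0.869, 0.367, -0.332, 0.39], [-0.002, -0.673, -0.74, 0.703], [0.0, 0.0, 0.0, 1.0]]
orange [278, 42, 15, 12, 155] [ 0.956 -0.074  0.12 ] [ 0.945 -0.09   0.109] [ 0.979 -0.061  0.124]
orange [188, 190, 9, 16, 69] [0.74  0.213 0.04 ] [0.736 0.208 0.022] [0.742 0.219 0.054]
orange [393, 237, 43, 45, 512] [ 0.463 -0.035  0.015] [ 0.426 -0.067  0.002] [ 0.512 -0.025  0.045]
blue [11, 205, 33, 22, 385] [0.706 0.446 0.142] [0.688 0.425 0.139] [0.73  0.467 0.145]
blue [223, 319, 27, 25, 161] [0.477 0.252 0.012] [0.453 0.242 0.003] [0.504 0.267 0.033]
top [[-0.093, -0.971, 0.22, 0.336], [-0.996, 0.091, -0.022, 0.11], [0.001, -0.221, -0.975, 0.924], [0.0, 0.0, 0.0, 1.0]]
orange [375, 0, 14, 5, 53] [ 0.957 -0.076  0.12 ] [ 0.95  -0.089  0.117] [ 0.962 -0.064  0.124]
orange [376, 246, 25, 43, 253] [ 0.468 -0.04   0.015] [ 0.429 -0.07  -0.002] [ 0.513 -0.025  0.046]
blue [228, 263, 9, 27, 66] [0.477 0.249 0.011] [0.455 0.241 0.002] [0.507 0.256 0.031]
```

View pics/scene1.png

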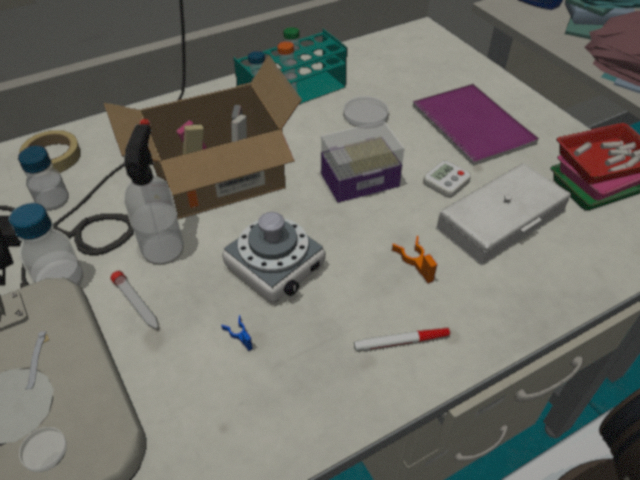

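```bash
python3 - <<'E'
from h import *
for n in("scene","top"):
    s=snapshot(n);P=cloud(s);h=cv2.cvtColor(s["pixels"],cv2.COLOR_RGB2HSV)
    m=(h[...,0]>=5)&(h[...,0]<=18)&(h[...,1]>150)&(h[...,2]>80)
    m&=(P[...,0]<.53)&(P[...,0]>.4)&(np.abs(P[...,1]+.045)<.05)
    q=P[m]; t=q[q[:,2]>.034]; c=q[(q[:,2]<.018)&(q[:,2]>.011)]
    print(n,"tab",len(t),t.mean(0),t.min(0),t.max(0),"C",len(c),cv2.minEnclosingCircle(c[:,:2].astype(np.float32)),c.mean(0),
      "rect",cv2.minAreaRect(t[:,:2].astype(np.float32)*1000))
    # all standing things in the workspace: height map 
    z=P[...,2]; w=(P[...,0]>.4)&(P[...,0]<.9)&(np.abs(P[...,1])<.6)&(s["depth"]>0)
    for lo,hi in((.098,.112),(.053,.060),(.066,.073),(.018,.045),(.11,.3)):
        k,l,st,ce=cv2.connectedComponentsWithStats((w&(z>lo)&(z<hi)).astype(np.uint8))
        for i in range(1,k):
            if st[i,4]>60: a=P[l==i]; print(lo,st[i].tolist(),((a.min(0)+a.max(0))/2).round(3),np.ptp(a,0).round(3))
E
```

```text
scene tab 127 [ 0.43692195 -0.03665276  0.04097428] [ 0.42631816 -0.04410794  0.03400713] [ 0.45146937 -0.0306941   0.0455969 ] C 228 ((0.4703776240348816, -0.04218155890703201), 0.04337611794471741) [ 0.47508299 -0.04077861  0.01434783] rect ((438.3546142578125, -37.71384811401367), (10.894673347473145, 25.520530700683594), 81.52870178222656)
0.098 [143, 90, 133, 41, 878] [0.821 0.135 0.105] [0.143 0.189 0.014]
0.098 [232, 121, 15, 16, 118] [0.788 0.1   0.105] [0.019 0.031 0.014]
0.098 [178, 130, 26, 12, 163] [0.813 0.176 0.105] [0.019 0.038 0.014]
0.098 [17, 147, 31, 20, 365] [0.884 0.414 0.103] [0.031 0.045 0.009]
0.098 [125, 150, 170, 72, 1866] [0.687 0.191 0.105] [0.057 0.264 0.014]
0.098 [258, 212, 27, 21, 425] [0.572 0.151 0.103] [0.038 0.038 0.01 ]
0.098 [21, 229, 34, 19, 215] [0.698 0.445 0.105] [0.023 0.042 0.014]
0.053 [204, 121, 28, 11, 91] [0.876 0.108 0.056] [0.01  0.051 0.006]
0.053 [154, 134, 25, 10, 79] [0.886 0.202 0.056] [0.01  0.044 0.007]
0.053 [321, 149, 83, 31, 293] [ 0.677 -0.065  0.056] [0.098 0.12  0.007]
0.053 [557, 155, 83, 40, 310] [ 0.457 -0.393  0.057] 
[... 6049 characters left out ...]
[128, 189, 13, 140, 379] [0.531 0.421 0.037] [0.261 0.019 0.015]
0.018 [424, 215, 122, 76, 5830] [ 0.481 -0.22   0.031] [0.124 0.209 0.027]
0.018 [552, 224, 17, 58, 342] [ 0.467 -0.359  0.03 ] [0.109 0.031 0.023]
0.018 [570, 271, 45, 8, 181] [ 0.421 -0.407  0.037] [0.019 0.077 0.016]
0.018 [386, 275, 8, 15, 111] [ 0.441 -0.039  0.032] [0.024 0.014 0.025]
0.11 [169, 30, 178, 139, 9709] [0.779 0.163 0.159] [0.238 0.318 0.098]
0.11 [288, 69, 17, 28, 253] [0.806 0.098 0.117] [0.048 0.032 0.014]
0.11 [241, 73, 23, 16, 225] [0.818 0.177 0.117] [0.027 0.04  0.013]
0.11 [0, 126, 81, 178, 6377] [0.571 0.504 0.205] [0.286 0.097 0.189]
0.11 [83, 130, 35, 32, 805] [0.712 0.446 0.127] [0.049 0.05  0.034]
```

View pics/top1.png

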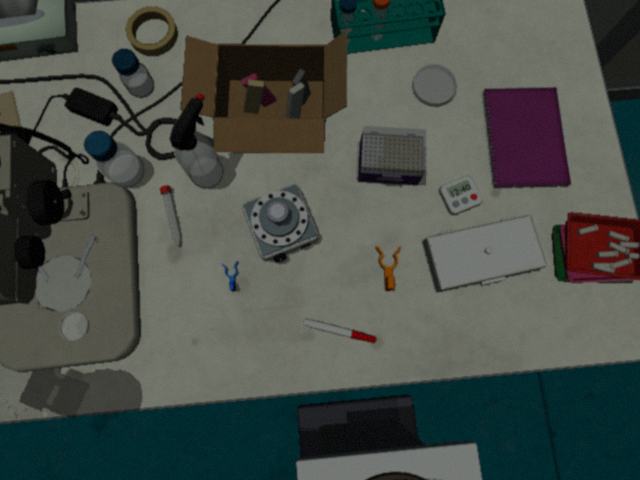

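The top view shows the orange clip at about (388,268) with its mouth pointing away from the robot, the mixer head at (280,212), and the blue clip at (231,277). That puts the spindle near (0.573, 0.151) and the tab near (0.440, -0.039). The head measures 38 mm across and the hub 72 mm, which match the given sizes. I'll move over to the clip.

```bash
python3 -m pendant '[[[0,-60,0,0,0,0],[0,-120,0,0,0,0],[0,-180,0,0,0,0],[0,-230,0,0,0,0],[20,-282,0,0,0,5],[41,-334,0,0,0,10],[62,-386,0,0,0,15],[83,-438,0,0,0,20],[104,-490,0,0,0,22],[125,-542,0,0,0,22]]]' -1
python3 -m pendant '[[[21,-52,0,0,0,0],[32,-106,0,0,0,0],[32,-106,0,0,0,0],[32,-106,0,0,0,0]]]'
cat >> h.py <<'E'
from scipy.spatial.transform import Rotation as R
def wrist():
    o=get_obs();s=snapshot("wrist");T=np.eye(4);T[:3,:3]=R.from_euler("xyz",o["orientation"],degrees=True).as_matrix();T[:3,3]=o["tool_pos"]
    return o,s,cloud(s,T@s["tool_from_camera"])
def om(s):
    h=cv2.cvtColor(s["pixels"],cv2.COLOR_RGB2HSV);return (h[...,0]>=5)&(h[...,0]<=18)&(h[...,1]>150)&(h[...,2]>60)&(s["depth"]>0)
def clip(s,P,und=0,box=None):
    m=om(s)
    if box is not None: m&=(np.abs(P[...,:2]-box)<.08).all(-1)
    q=P[m]; q=q-[0,0,und]; t=q[np.abs(q[:,2]-.042)<.004]; c=q[np.abs(q[:,2]-.014)<.003]
    r=cv2.minAreaRect(t[:,:2].astype(np.float32)*1000); tc=np.array(r[0])/1000
    print("tab",len(t),r,"ztop",np.median(t[:,2])+und,"C",len(c),"zC",np.median(c[:,2])+und)
    f=c[np.linalg.norm(c[:,:2]-tc,axis=1)>.02][:,:2]
    # fit yaw: tips symmetric about axis
    best=None
    for a in np.radians(np.arange(-180,180,.5)):
        u=np.array([np.cos(a),np.sin(a)]);n=np.array([-u[1],u[0]]);x=(f-tc)@u;y=(f-tc)@n
        if x.mean()<0: continue
        k=abs(y.max()+y.min())
        if best is None or k<best[0]: best=(k,np.degrees(a),x.max(),y.min(),y.max())
    print("yaw fit",best); 
E
python3 - <<'E'
from h import *
o,s,P=wrist();save(s,"w1");print(o["clock"],o["tool_pos"],o["orientation"],o["opening"])
print(s["tool_from_camera"].round(3).tolist());clip(s,P)
E
```

```text
clock: 1.45
tool_pos: [0.4188, 0.0641, 0.227]
orientation: [-179.9, 0.0, -93.7]
force: [1.4, 1.0, 0.3]
opening: 0.0876
clock: 1.95
tool_pos: [0.4503, -0.0405, 0.2264]
orientation: [180.0, 0.0, -93.9]
force: [0.5, 0.0, 0.8]
opening: 0.0879
1.95 [ 0.45029488 -0.04047292  0.22642271] [ 1.79984484e+02  2.70122718e-03 -9.38581653e+01] 0.08785146862714771
[[1.0, -0.0, 0.0, -0.001], [0.0, 0.954, 0.301, -0.083], [-0.0, -0.301, 0.954, -0.159], [0.0, 0.0, 0.0, 1.0]]
tab 294 ((442.2355651855469, -38.6289176940918), (11.030515670776367, 23.285091400146484), 85.813720703125) ztop 0.04306366519172053 C 746 zC 0.01513293762480869
yaw fit (np.float64(0.00028371570380426175), np.float64(-6.5), np.float64(0.0715532042590703), np.float64(-0.0231907596017541), np.float64(0.022907043897949838))
```

View pics/w1.png

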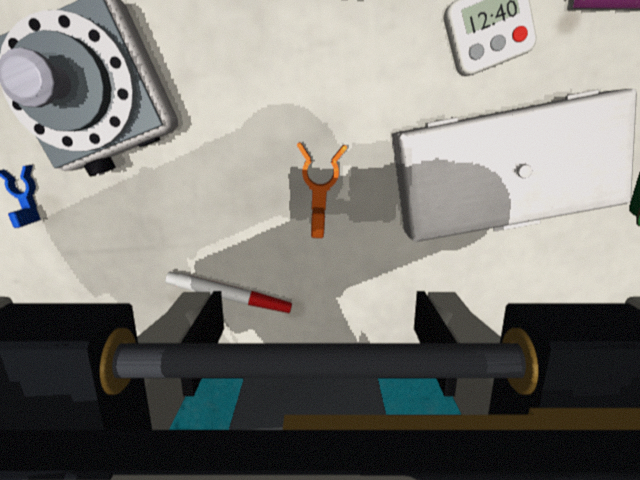

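The wrist view shows the tab at (318,222) and the lips around (323,148). The white box edge is at column 392 and upward, so I'll half-close the fingers before descending. The tab is at (0.4415, -0.0388) with a top height of 43 mm, against the 42 mm given, and a yaw of about -6°.

```bash
python3 -m pendant '[[[-9,2,-50,0,0,-2],[-9,2,-100,0,0,-2],[-9,2,-145,0,0,-2],[-9,2,-180,0,0,-2],[-9,2,-205,0,0,-2],[-9,2,-217,0,0,-2],[-9,2,-217,0,0,-2],[-9,2,-217,0,0,-2]]]' 0
python3 - <<'E'
from h import *
o,s,P=wrist();save(s,"w2");clip(s,P)
E
```

```text
clock: 3.0
tool_pos: [0.4423, -0.0376, 0.0105]
orientation: [-179.9, 0.0, -95.7]
force: [0.3, -0.9, 0.8]
opening: 0.0441
tab 779 ((449.5440979003906, -38.93472671508789), (11.684316635131836, 9.666783332824707), 83.00990295410156) ztop 0.04271648006156148 C 4062 zC 0.01506455361066035
yaw fit (np.float64(0.00037186382361202586), np.float64(-7.0), np.float64(0.0644824808664768), np.float64(-0.023595223694470143), np.float64(0.023223359870858117))
```

View pics/w2.png

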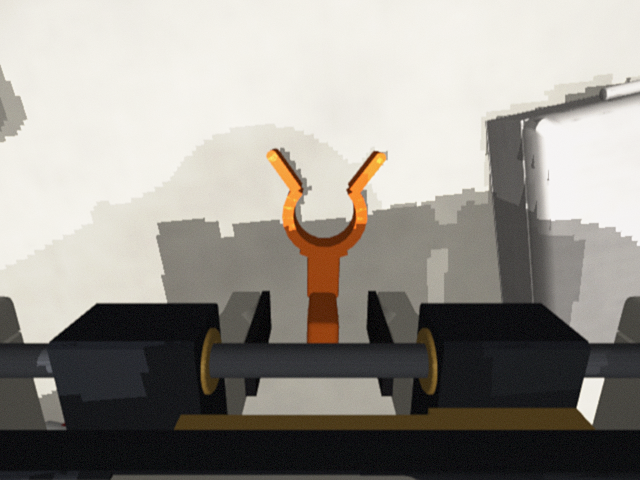

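The tab at (323,318) sits centred between the pads. I'll close the gripper with a 1° yaw trim.

```bash
python3 -m pendant '[[[0,0,0,0,0,-1],[0,0,0,0,0,-1],[0,0,0,0,0,-1],[0,0,0,0,0,-1],[0,0,0,0,0,-1],[0,0,0,0,0,-1]]]' 1
python3 -m pendant '[[[0,0,30,0,0,0],[0,0,80,0,0,0],[0,0,125,0,0,0],[0,0,150,0,0,0],[0,0,150,0,0,0],[0,0,150,0,0,0]]]'
python3 - <<'E'
from h import *
o,s,P=wrist();save(s,"w3");print(o["tool_pos"],o["orientation"],o["force"],o["opening"])
m=om(s);q=P[m]; q=q[np.linalg.norm(q[:,:2]-o["tool_pos"][:2],axis=1)<.1]
und=np.percentile(q[q[:,0]>o["tool_pos"][0]+.03][:,2],50)-.014; print("und",und, "z pct",np.percentile(q[:,2],[1,25,50,75,99]))
c=q[(q[:,0]>o["tool_pos"][0]+.022)&(np.abs(q[:,2]-und-.014)<.006)]
A=np.c_[c[:,0]-c[:,0].mean(),c[:,1]-c[:,1].mean(),np.ones(len(c))];print("tilt slopes",np.linalg.lstsq(A,c[:,2],rcond=None)[0])
clip(s,P,und)
h=P[(np.abs(P[...,2]-.105)<.004)&(np.abs(P[...,0]-.573)<.03)&(np.abs(P[...,1]-.151)<.03)]
if len(h)>50: print("head",len(h),cv2.minEnclosingCircle(h[:,:2].astype(np.float32)))
E
```

```text
clock: 3.8
tool_pos: [0.4415, -0.0382, 0.0096]
orientation: [180.0, -0.0, -96.8]
force: [-0.8, 0.4, 4.4]
opening: 0.0114
clock: 4.55
tool_pos: [0.4408, -0.0382, 0.1588]
orientation: [179.9, -0.0, -96.8]
force: [-0.4, 0.0, -2.2]
opening: 0.0118
[ 0.44083783 -0.03820778  0.15877324] [ 1.79938816e+02 -1.56219295e-03 -9.67885011e+01] [-0.36221201  0.04872043 -2.20084055] 0.011839412325714666
und 0.14987722123472433 z pct [0.15255579 0.16375584 0.16457633 0.19136847 0.25523564]
tilt slopes [-0.00561163  0.00198907  0.16370152]
tab 798 ((449.0203552246094, -38.19953155517578), (12.014505386352539, 9.89594841003418), 85.74951171875) ztop 0.19174127732569785 C 4139 zC 0.16412366093704295
yaw fit (np.float64(0.0001751536624560457), np.float64(-7.0), np.float64(0.06449568697229442), np.float64(-0.02340008750956693), np.float64(0.023224933847110885))
```

View pics/w3.png

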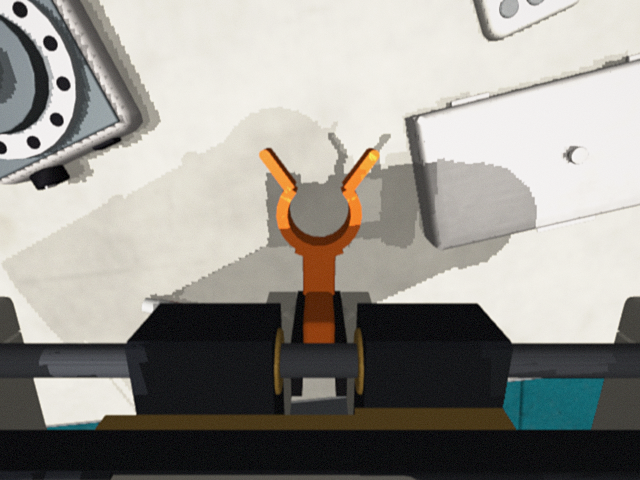

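The clip is level in the grip, with slopes under 0.6%, its underside about 9.5 mm below the TCP and its bore about 47 mm ahead of it. Next is the standoff in front of the spindle.

```bash
python3 -m pendant '[[[5,45,0,0,0,0],[10,95,0,0,0,0],[15,145,0,0,0,0],[21,185,-15,0,0,0],[21,202,-30,0,0,0],[21,202,-45,0,0,0],[21,202,-45,0,0,0],[21,202,-45,0,0,0],[21,202,-45,0,0,0]]]'
cat > fit.py <<'E'
from h import *
import sys
from scipy.optimize import least_squares
def circ(p,r):
    return least_squares(lambda c:np.hypot(*(p-c).T)-r,p.mean(0),loss="soft_l1",f_scale=.001).x
o,s,P=wrist();save(s,sys.argv[1]);t=o["tool_pos"];print(o["clock"],t,o["orientation"],o["force"],o["opening"])
q=P[om(s)];q=q[np.linalg.norm(q[:,:2]-t[:2],axis=1)<.1]
m=om(s)&(np.linalg.norm(P[...,:2]-t[:2],axis=-1)<.1);u=t[2]-.0096;print("clip top",np.median(P[m&(P[...,0]>t[0]+.035)][:,2]))
clip(s,P,u)
for z,r in((.105,.019),(.07,.036),(.057,.052)):
    mm=(np.abs(P[...,2]-z)<.003)&(np.hypot(P[...,0]-.573,P[...,1]-.151)<r+.008)&~om(s)
    if mm.sum()<100: continue
    h=P[mm];c=cv2.minEnclosingCircle(h[:,:2].astype(np.float32)*1000)
    print(z,"n",len(h),"z",np.median(h[:,2]),"circ",c,"extent mid",(h.min(0)+h.max(0))[:2]/2,np.ptp(h,0))
E
python3 fit.py w4
```

```text
clock: 5.72
tool_pos: [0.4629, 0.1634, 0.1152]
orientation: [-180.0, 0.0, -96.8]
force: [-0.5, 0.0, -0.8]
opening: 0.0116
5.725 [0.46287026 0.1634257  0.11521581] [-1.79950449e+02  4.74431205e-02 -9.68216880e+01] [-0.51442865  0.03346521 -0.78941957] 0.0115667642195937
clip top 0.1204291657489335
tab 837 ((470.78680419921875, 163.37139892578125), (11.805009841918945, 10.136456489562988), 83.28743743896484) ztop 0.14817145456940956 C 4122 zC 0.12064876584585257
yaw fit (np.float64(0.00010620953893976728), np.float64(-7.0), np.float64(0.0647300371456164), np.float64(-0.02330987267004811), np.float64(0.023416082208987877))
0.105 n 6877 z 0.10552916864295442 circ ((575.252685546875, 152.65005493164062), 18.8201904296875) extent mid [0.57426496 0.15283122] [0.03533146 0.03725846 0.00599703]
0.07 n 9376 z 0.0711112280561074 circ ((574.9607543945312, 152.8585968017578), 35.96324157714844) extent mid [0.57105346 0.15264676] [0.06289915 0.07116271 0.0046797 ]
0.057 n 10968 z 0.05817354607537155 circ ((575.334716796875, 152.6468048095703), 51.954132080078125) extent mid [0.56577698 0.15259505] [0.08457281 0.10347618 0.00427404]
```

View pics/w4.png

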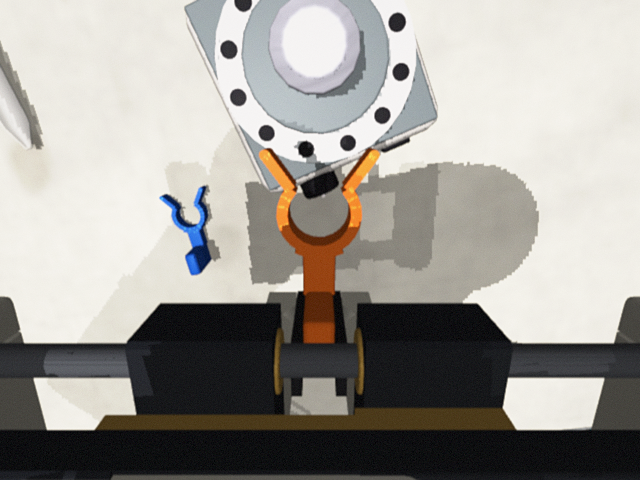

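The head centre is at (315,44) and the bore at (319,212), and both measurements agree on about 2 mm to the left. The spindle axis is 65 mm ahead of the bore, and the underside has to come down 31 mm. I'll descend, then advance 30 mm.

```bash
python3 -m pendant '[[[0,2,-12,0,0,0],[0,2,-24,0,0,0],[0,2,-31,0,0,0],[0,2,-31,0,0,0],[10,1,-31,0,0,0],[20,0,-31,0,0,0],[30,-1.5,-31,0,0,0],[30,-1.5,-31,0,0,0],[30,-1.5,-31,0,0,0]]]'
python3 fit.py w5
```

```text
clock: 6.9
tool_pos: [0.4924, 0.1621, 0.0834]
orientation: [180.0, -0.0, -96.8]
force: [-0.2, 0.7, -0.9]
opening: 0.012
6.9 [0.49235528 0.16206493 0.08341615] [ 1.79980015e+02 -1.26706536e-02 -9.68040006e+01] [-0.18871526  0.73429419 -0.87330466] 0.012023339195187372
clip top 0.08853160065804216
tab 826 ((500.4346923828125, 162.02239990234375), (11.77871322631836, 9.826581954956055), 83.37060546875) ztop 0.1163968570441647 C 4107 zC 0.08877287576818196
yaw fit (np.float64(2.8501712439992638e-05), np.float64(-7.0), np.float64(0.06451789544371299), np.float64(-0.023261410229814008), np.float64(0.023289911942254))
0.105 n 9129 z 0.10550399403852909 circ ((575.4115600585938, 152.55453491210938), 18.750959396362305) extent mid [0.57537764 0.15268009] [0.03717184 0.03694002 0.00596951]
0.07 n 11858 z 0.07112437749593535 circ ((575.4006958007812, 152.63926696777344), 36.07832336425781) extent mid [0.57531461 0.15258694] [0.07142213 0.0712115  0.00461471]
0.057 n 17865 z 0.058201603281098496 circ ((575.3782958984375, 152.58770751953125), 52.081119537353516) extent mid [0.57442484 0.15267156] [0.1020113  0.10353474 0.00414785]
```

View pics/w5.png

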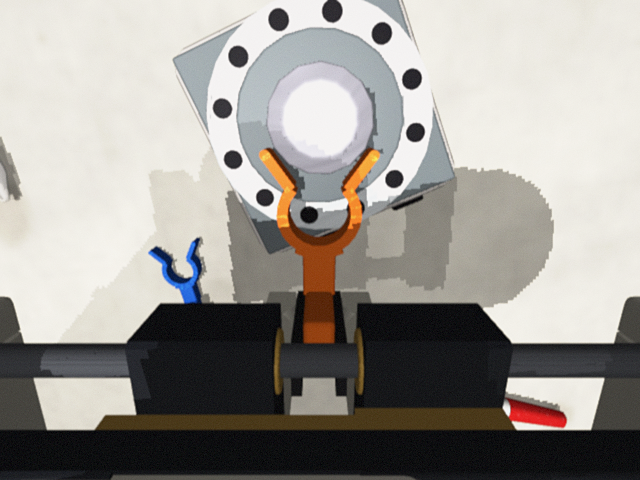

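Aligned: lateral error is under 0.5 mm, the underside is 3.5 mm above the hub, and 36 mm remain. Now the push.

```bash
python3 -m pendant '[[[6,-0.7,1,0,0,0],[12,-1.4,1,0,0,0],[17,-2,1,0,0,0],[21,-2.5,1,0,0,0],[25,-3,1,0,0,0],[29,-3.5,1,0,0,0],[33,-4,1,0,0,0],[36,-4.4,1,0,0,0],[36,-4.4,1,0,0,0],[36,-4.4,1,0,0,0]]]'
python3 fit.py w6
```

```text
clock: 8.2
tool_pos: [0.5288, 0.158, 0.0847]
orientation: [-180.0, 0.0, -96.8]
force: [-0.1, 0.6, -0.7]
opening: 0.0119
8.2 [0.52878322 0.15801104 0.08472936] [-1.79969974e+02  1.78526269e-02 -9.67725455e+01] [-0.07309636  0.57329368 -0.70042589] 0.011875385022689377
clip top 0.08977656446217086
tab 830 ((536.8538818359375, 158.00173950195312), (11.812914848327637, 9.695974349975586), 83.7117691040039) ztop 0.11770316249709177 C 1642 zC 0.09010455031147521
yaw fit (np.float64(0.00013672792864692987), np.float64(-7.0), np.float64(0.06454882091959217), np.float64(-0.023693348315664057), np.float64(0.023556620387017127))
0.105 n 7072 z 0.10551972763956827 circ ((575.5415649414062, 152.60757446289062), 18.710891723632812) extent mid [0.57561546 0.1527723 ] [0.03705386 0.03708706 0.0059503 ]
0.07 n 9658 z 0.0711325652473093 circ ((575.33154296875, 152.6737518310547), 35.93796920776367) extent mid [0.57554162 0.15265167] [0.07141556 0.07109907 0.00508799]
0.057 n 15337 z 0.05819103044167592 circ ((575.318115234375, 152.61761474609375), 52.119789123535156) extent mid [0.57584717 0.15268655] [0.10277351 0.10368296 0.00475546]
```

View pics/w6.png

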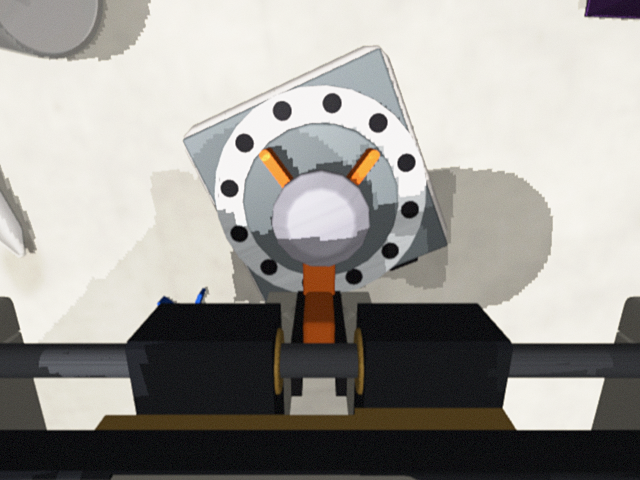

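The clip is snapped home: the jaws show beyond the head at (275,165) and (365,165), residual force is about 0, and the bore is within 1 mm of the axis. I'll lower it onto the hub, release and retreat upward.

```bash
python3 -m pendant '[[[0,0,-1.5,0,0,0],[0,0,-3,0,0,0],[0,0,-4,0,0,0],[0,0,-4,0,0,0],[0,0,-4,0,0,0]]]'
python3 -m pendant '[[[0,0,0,0,0,0],[0,0,0,0,0,0],[0,0,0,0,0,0],[0,0,0,0,0,0],[0,0,20,0,0,0],[0,0,50,0,0,0],[-20,0,90,0,0,0],[-40,0,120,0,0,0],[-40,0,120,0,0,0],[-40,0,120,0,0,0]]]' 0
python3 - <<'E'
from h import *
o,s,P=wrist();save(s,"w7");print(o["tool_pos"],o["force"],o["opening"])
q=P[om(s)&(np.hypot(P[...,0]-.55,P[...,1]-.155)<.08)]
for lo,hi in((.065,.09),(.10,.125)):
    a=q[(q[:,2]>lo)&(q[:,2]<hi)];print(lo,len(a),np.percentile(a,[2,50,98],axis=0).round(4).tolist())
a=q[(q[:,2]>.08)&(q[:,2]<.089)];f=a[a[:,0]>.58];print("lips z",np.median(f[:,2]),"y-range",f[:,1].min(),f[:,1].max(),"xmax",f[:,0].max())
clip(s,P,.070,np.array([.55,.155]))
E
```

```text
clock: 8.88
tool_pos: [0.5285, 0.1579, 0.0806]
orientation: [-180.0, -0.0, -96.8]
force: [-0.4, 0.3, -0.4]
opening: 0.0115
clock: 10.12
tool_pos: [0.4884, 0.1579, 0.2004]
orientation: [-180.0, 0.0, -96.8]
force: [-0.6, -0.1, -0.4]
opening: 0.0437
[0.48835132 0.15793814 0.20037375] [-0.59212046 -0.11850053 -0.4411112 ] 0.04370271643185287
0.065 599 [[0.5403, 0.1294, 0.0717], [0.5505, 0.1552, 0.0851], [0.5976, 0.1683, 0.0866]]
0.1 676 [[0.5183, 0.1525, 0.1029], [0.5302, 0.1585, 0.1129], [0.5409, 0.1645, 0.1144]]
lips z 0.08523158633564881 y-range 0.12702384318706925 0.17152194190773362 xmax 0.6025776465276412
tab 648 ((529.2640991210938, 158.89474487304688), (11.729554176330566, 23.2001895904541), 83.28258514404297) ztop 0.11295816360324222 C 575 zC 0.08514416367059569
yaw fit (np.float64(0.0003863753556414898), np.float64(-8.0), np.float64(0.07183851845389097), np.float64(-0.022235721479026964), np.float64(0.022622096834668454))
```

View pics/w7.png

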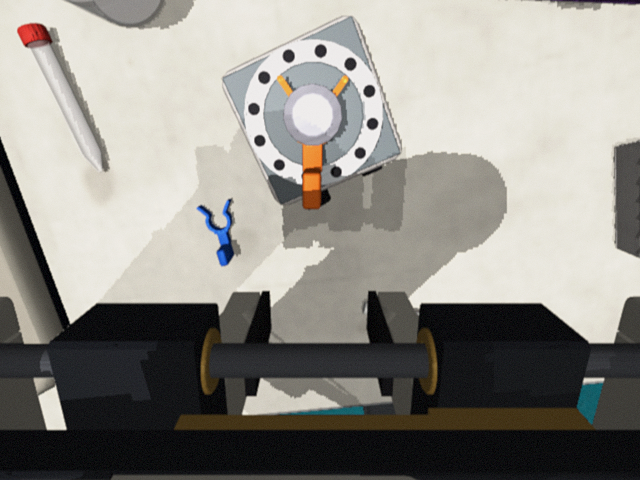

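After release, the clip lies flat on the hub. The lip tops read 85.2 mm and the tab top 113 mm, so the underside is at the hub top. The bore is within 1 mm of the axis, and the blue clip at (218,230) is untouched.

```bash
python3 -c "
from plant import *
print(close_job())"
```

```text
the job is handed in; nothing more can be done
None
```

The orange clip is locked on the mixer's spindle. I gripped it by its tab, brought it level with the groove and pushed it on mouth first until it was fully home. I then lowered it onto the hub, let go and backed the arm away. The job was handed in at about 10 s of the 40 s allowed.

**Last checks, all passed:**
- **Seating:** the clip's bore is within about 1 mm of the spindle axis, and both jaws show beyond the spindle head.
- **Lying flat:** the heights of the lips and tab both put the underside at the hub top.
- **Gripper:** it is open and clear of everything, with wrist force near zero.
- **Blue clip:** it was not touched.

No check failed. The snap was too quick to show in the force readings at the end of each move, so "fully home" rests on the camera measurements. The fixed cameras and the wrist camera also disagreed by about 2 mm on the spindle's position, which is within their calibration; I used the wrist camera.

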